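# Clamp a stretcher bar with the click wrench

### The arm

A 6-joint arm with a two-finger parallel gripper is mounted at the origin on the work surface. World frame = base frame: x ahead of the robot, y to its left, z up, the work surface at z = 0. Lengths are in m, angles in rad, forces in N, time in s.
With the tool pointing down it reaches from about 0.375 to 0.9 m from the base axis. Payload 3.1 kg.
Tool frame: the origin (TCP) lies at the centre of the arm's flange, where the gripper is bolted on; the fingertips stand 182 mm ahead of it and the grasp point (between the pads) lies 164 mm ahead of it; z points along the fingers, y is the line along which they close (so a half turn about z gives the same grasp; the last joint's range is limited). The gripper opens to 87 mm and grips with 3 to 60 N. Pads are 19 mm wide; open, the fingers measure 117 mm over their backs; the gripper's body (75 mm by 190 mm) begins 51 mm behind the grasp point.
Start: joints at [-1.296, 0.527, 1.433, -0, 1.181, -0.178], TCP at [0.274, -0.562, 0.405] pointing down, gripper open.
Joint ranges: [-3.08, 3.08], [-0.75, 2.2], [0.22, 2.44], [-1.43, 4.57], [0, 2.65], [-2.85, 2.85]. Speed limits (rad/s): [2.79, 2.79, 3.14, 3.14, 3.14, 3.14].

### API

Orientations are given as a unit quaternion [x, y, z, w].
In Python, from rig import * gives the robot as it stands.
- The arm moves only by the tool move_arm, never from a script. Its argument "commands" is a list that holds one entry, the list of rows, each a list of 6 numbers: the shift along the tool's x, y, z in units of 40 mm (1.0 is 40 mm), then the turn, a rotation vector about the tool's x, y, z in rad. A call has 1 to 12 rows; each row is the pose to reach, as a shift and turn from the pose commanded when the call began, along the tool's axes at that moment; what a row does not reach only later rows make up. A row lasts 1/8 s, in which the tool goes at most 62.5 mm and 10.7 degrees, less where a joint would pass 70% of its speed; a pose out of reach is approached as far as the arm can. A call with a gripper value outside its range is refused whole. "claw" is the closure, from -1 (fully open) to 1 (shut), so that 0 is half open, set as the call begins (left out, the last holds). The fingers move at their own pace and stop on an object; "squeeze" is the grip in N (left out, the last holds). Time passes only in rows, so rows that repeat a pose let the fingers close. It gives the time, the measured TCP pose, the force, the opening and the grip force at its end, in the units of the state.
- get_obs(): the state, without advancing time (a new reading comes with each control period).
- camera(name): name is "scene" or "top" or "wrist"; returns a dict with "pixels" (420x560x3 uint8, blue, green, red), "range_z" (420x560 float32, m along the optical axis (not along the pixel's ray), 0 where there is no reading), "camera_matrix" (3x3 intrinsics, pixels), "extrinsics" (4x4, takes a point from world to camera coordinates). Camera axes: x right, y up, looking along -z (the intrinsics and any distortion apply to the point x, -y, -z); pixel columns grow to the right and rows downward; lengths in m; the calibration is good to about 2 mm. A picture is of the moment at which its call begins.
- hand_in(): hands the job in; it is judged then, once.
The state is a dict: "time": time; "q": joint angles; "joint_velocities": joint speeds; "joint_torque": joint torques, N m; "position": TCP position; "tool_rot": TCP orientation; "ft_force": force on the tool from outside, world axes, zero at the start; "moment": the same for the moment, N m; "grip_width": finger opening in m; "grip_force": force on a finger pad.
Only numpy, scipy, OpenCV 4.12 (cv2) and the standard library are available. Lean on these libraries where they do the work, as an engineer would, in place of code of your own. Each camera call takes 0.05 s, during which the arm holds its last target. There are 200 camera calls.

### The job

Slide the loose pine stretcher bar along its channel in the clamp, away from the robot, until it is fully home against the end stop. Then turn the click wrench that sits on the clamp bolt clockwise (seen from above) until its handle clearly gives at the breakaway joint, and stop there without over-tightening. Let the handle spring straight again, let go, and leave the bar home and the other things on the table undisturbed.

Things in the scene. Friction and masses are not known exactly. Their poses are not given: they have to be found in the camera images.
- clamp: Clamp fixture fixed to the table: plywood base, 12 mm thick, x -130 to 125, y -115 to 45 mm. Origin at table height straight below the bolt axis; z up; x runs along the bar's channel towards the end stop, away from the robot. Channel centre line y = -80 mm, floor z = 12 mm. A steel strap (x -20 to 20, y -100 to 45, z 37 to 45 mm) crosses over the bar.
- end_stop (a point): Middle of the near face of the steel end stop that closes the channel, at clamp x = 100, y = -80, z = 26 mm; the stop is 52 mm wide, its top at z = 40 mm. Two guide rails (8 mm high, 6 mm thick, x -50 to 100 mm) flank the bar with 2 mm of play on either side.
- bar_center (a point): Centre of the loose pine stretcher bar, a plain batten 160 mm long (clamp x), 36 mm wide, 22 mm high, about 0.12 kg, lying in the channel, 23 mm above the table at its centre. Starts 25 to 55 mm short of the end stop. Home, its far end touches the stop and its centre is at clamp x = 20 mm.
- wrench_head (a point): Centre of the round wrench head (34 mm across, 24 mm high) on the vertical bolt axis, 66 mm above the table. The wrench is captive on the bolt: it only turns about this axis. Its ratchet: turned back anticlockwise from tight, the handle swings freely for 0.55 rad without loosening the bolt.
- handle (a point): Middle of the black rubber handle, a level bar 26 mm thick, 120 mm long, axis 66 mm above the table, 170 mm from the bolt axis. Turned clockwise it takes up ratchet play (about 1 N here), runs the bolt down (about 3 N), and after 0.2 to 0.75 rad (unseen, varies) comes up tight: the force climbs to about 13 N, the joint gives, and it falls to about 4 N.
- wrench (a joint): Breakaway joint between head and handle, 30 mm from the bolt axis, rad: 0 straight (latched), growing as the handle gives clockwise, 0.16 at the end of the give, where the handle is solid again and pushing on over-tightens (about 20 N at the handle). Springs back to 0 by itself once the handle is no longer pushed.
- insert (a joint): The threaded insert in the base that takes the bolt, rad: stays at 0 unless the bolt is over-tightened (more than about 3.4 N m), when it turns in the wood.
- tin: Bystander: a metal paint tin, 76 mm across, 95 mm high; origin at the centre of its underside.
- jar: Bystander: a glass jar with a steel lid, 64 mm across, 85 mm high; origin at the centre of its underside.
- brush_grip (a point): Bystander: a paint brush 190 mm long lying on the table; this point is on its handle.
Things that resemble listed ones, but are neither listed nor needed, are in the scene too. What is shaped like the part that bears bar_center but blue, purple or red is not meant.

How it is judged:
By the outcome, as a careful person would: the job done as asked, in the order asked, and still so for the second after the job is handed in, with the robot touching nothing.
It also fails if it takes over 64 s, if anything falls off the work surface, if the arm or the gripper's body presses on something with over 40 N, if the wrist force passes 120 N, or if a joint passes its speed limit or range.

## Working session

There is one attempt and no reset: what is moved stays moved. The work goes in short steps, Python scripts to look and compute and a tool call to move; the robot and the scene stay as the last step left them, time stands still between calls to the robot, and variables do not carry over. Pictures are saved under pics/ and viewed, at most 10 in all, crops included, and the job is handed in when it is done.

Besides the shell and the picture viewer there is one more tool, called after ">>>" as a command line: name --argument value ..., lists and objects as JSON in quotes. move_arm: Moves the arm, as the interface text tells. Its arguments: {"type":"object","properties":{"commands":{"type":"array","items":{"type":"array","items":{"type":"array","items":{"type":"number"}}}},"claw":{"type":"number"},"squeeze":{"type":"number"}},"required":["commands"]}

```bash
mkdir -p pics; ls; python3 - <<'E'
from rig import *
import cv2
for n in ("top","scene"):
    c=camera(n); cv2.imwrite(f"pics/{n}0.png",c["pixels"]); print(n,c["camera_matrix"].tolist(),c["extrinsics"].round(4).tolist())
o=get_obs(); print(o)
E
```

```text
pics
top [[389.49891996142384, 0.0, 281.5172685233779], [0.0, 389.49891996142384, 203.57040230999684], [0.0, 0.0, 1.0]] [[-0.0284, -0.9996, 0.0093, -0.0146], [0.9968, -0.0276, 0.0749, -0.6134], [-0.0746, 0.0113, 0.9971, -1.1072], [0.0, 0.0, 0.0, 1.0]]
scene [[501.1022111256245, 0.0, 282.2158291778756], [0.0, 501.1022111256245, 214.35550909153685], [0.0, 0.0, 1.0]] [[-0.723, 0.6907, 0.0142, 0.4693], [-0.4192, -0.455, 0.7857, 0.1733], [0.5491, 0.5621, 0.6185, -1.5563], [0.0, 0.0, 0.0, 1.0]]
{'time': 0.1, 'q': array([-1.29549116e+00,  5.28362612e-01,  1.43378607e+00, -1.31292469e-05,
        1.18142555e+00, -1.78495591e-01]), 'joint_velocities': array([-6.72174285e-04, -2.14935793e-03, -1.59983231e-03, -4.67887218e-04,
       -3.57153453e-03, -6.00719332e-05]), 'joint_torque': array([-3.46645311e-04, -4.40985703e+01, -1.77150965e+01,  6.34743716e-02,
        5.34073915e-02, -4.20159608e-05]), 'position': array([ 0.2739302 , -0.56141758,  0.40387187]), 'tool_rot': array([ 9.74367320e-01,  2.24960762e-01, -5.40038737e-05, -9.89334756e-04]), 'ft_force': array([-0.49814007,  0.56360386, -0.79999045]), 'moment': array([-0.05212905, -0.02449168,  0.00070705]), 'grip_force': 0.0, 'grip_width': 0.08699300698477021}
```

View pics/top0.png

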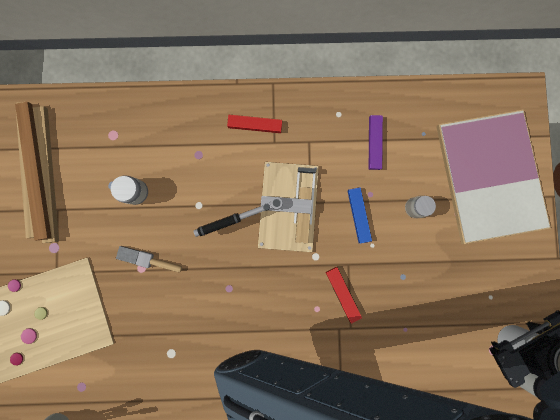

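View pics/scene0.png

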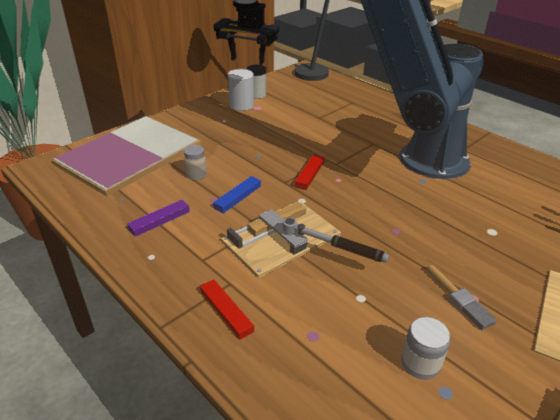

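The top view shows the clamp around (290,207), the wrench head at (277,203), and the handle running to (198,233). The channel is on the right, with the end stop at (307,170). The tin, jar and brush are well clear of it.

```bash
cat > h.py <<'E'
from rig import *
import numpy as np, cv2
def ray(c,u,v,z):
    K=c["camera_matrix"];E=c["extrinsics"];R,t=E[:3,:3],E[:3,3]
    d=np.linalg.inv(K)@[u,v,1]; d=R.T@(d*[1,-1,-1]); o=-R.T@t
    return o+d*(z-o[2])/d[2]
def proj(c,p):
    q=(c["extrinsics"]@np.append(p,1))[:3]*[1,-1,-1]; q=c["camera_matrix"]@q; return q[:2]/q[2]
E
python3 - <<'E'
from h import *
c=camera("top"); im=c["pixels"][140:265,185:335]
cv2.imwrite("pics/crop0.png",cv2.resize(im,(750,625))[:600] if 0 else cv2.resize(im,None,fx=4.8,fy=4.8,interpolation=cv2.INTER_CUBIC))
E
```

```text
(no output)
```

View pics/crop0.png

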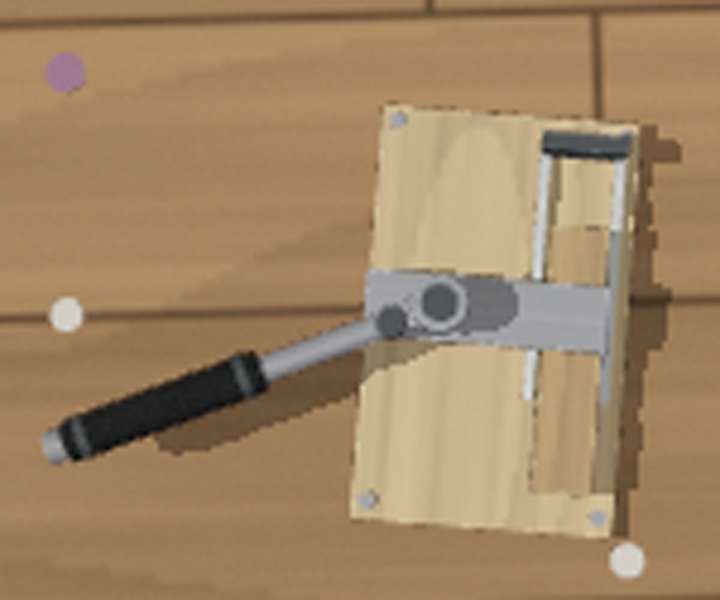

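The crop shows the base corners at (386,104), (640,125), (610,537) and (351,518), and the head at (440,302). The handle runs from (250,372) to (75,440), and the bar's ends are at about (578,228) and (558,493).

```bash
python3 - <<'E'
from h import *
c=camera("top")
P=lambda u,v,z: ray(c,185+(u+.5)/4.8-.5,140+(v+.5)/4.8-.5,z)
C=[P(*a,.012)[:2] for a in((386,104),(640,125),(610,537),(351,518))]
L=np.array([[125,45],[125,-115],[-130,-115],[-130,45]])/1000
A=np.array(C); 
Lm=L-L.mean(0);Am=A-A.mean(0)
th=np.arctan2((Lm[:,0]*Am[:,1]-Lm[:,1]*Am[:,0]).sum(),(Lm*Am).sum())
R=np.array([[np.cos(th),-np.sin(th)],[np.sin(th),np.cos(th)]]); t=A.mean(0)-R@L.mean(0)
print("th",th,"org",t,"res",(A-(L@R.T+t))*1000)
h=P(440,302,.078); print("head",h)
l=lambda p:R.T@(p[:2]-t)
for p in((578,228),(558,493),(585,133),(585,155)): print(p,P(*p,.034 if p[0]!=585 else .04), l(P(*p,.034 if p[0]!=585 else .04))*1000)
a=P(250,372,.079);b=P(72,442,.079)
print("handle",a,b,[np.linalg.norm(x[:2]-h[:2]) for x in(a,b)], np.degrees(np.arctan2(*(b-a)[[1,0]])),np.degrees(np.arctan2(*((a+b)/2-h)[[1,0]])))
# depth-check top of the bar and handle
for p in((578,400),(250,372),(160,408),(440,302),(570,320)):
    u,v=185+p[0]/4.8,140+p[1]/4.8; d=c["range_z"][int(round(v)),int(round(u))]
    q=np.linalg.inv(c["camera_matrix"])@[u,v,1]*d*[1,-1,-1]; E=c["extrinsics"]; print(p,E[:3,:3].T@(q-E[:3,3]))
E
```

```text
th -0.1073843924672321 org [ 0.61175588 -0.01657656] res [[-0.74091469 -1.57771581]
 [-0.82580514  1.59156691]
 [ 1.38981397  1.34829215]
 [ 0.17690586 -1.36214325]]
head [ 0.61190666 -0.01681142  0.078     ]
(578, 228) [ 0.65762973 -0.10083553  0.034     ] [ 54.64032978 -78.85694907]
(558, 493) [ 0.49953702 -0.08372691  0.034     ] [-104.37541673  -78.79096014]
(585, 133) [ 0.71413702 -0.10648379  0.04      ] [111.42749566 -78.41632956]
(585, 155) [ 0.70082454 -0.1060418   0.04      ] [ 98.14432873 -79.40369887]
handle [0.57465847 0.0930048  0.079     ] [0.53757165 0.19517599 0.079     ] [np.float64(0.11596132398189792), np.float64(0.22464272531133803)] 109.95024020218878 109.1236381294781
(578, 400) [ 0.55327362 -0.09860853  0.03296187]
(250, 372) [0.57364037 0.09218581 0.07662901]
(160, 408) [0.55440053 0.14362827 0.0794581 ]
(440, 302) [ 0.61065188 -0.0178754   0.07967745]
(570, 320) [ 0.60066803 -0.09475835  0.04224472]
```

>>> move_arm --commands '[[[9.86,-8.54,2.5,0,0,0.561],[9.86,-8.54,2.5,0,0,0.561],[9.86,-8.54,2.5,0,0,0.561],[9.86,-8.54,2.5,0,0,0.561],[9.86,-8.54,2.5,0,0,0.561],[9.86,-8.54,2.5,0,0,0.561],[9.86,-8.54,2.5,0,0,0.561],[9.86,-8.54,2.5,0,0,0.561],[9.86,-8.54,2.5,0,0,0.561],[9.86,-8.54,2.5,0,0,0.561],[9.86,-8.54,2.5,0,0,0.561],[9.86,-8.54,2.5,0,0,0.561]]]' --claw 1 --squeeze 5

```text
time: 1.7
position: [0.4786, -0.083, 0.305]
tool_rot: [0.999, -0.055, 0.0, 0.0]
ft_force: [0.0, 0.4, 0.7]
grip_width: 0.0003
grip_force: 0.0
```

>>> move_arm --commands '[[[0,0,1.2,0,0,0],[0,0,1.9,0,0,0],[0,0,2.3,0,0,0],[0,0,2.52,0,0,0],[0,0,2.52,0,0,0]]]'

```text
time: 2.33
position: [0.4786, -0.0825, 0.2038]
tool_rot: [0.999, -0.054, -0.0, -0.0]
ft_force: [0.7, 0.6, -0.7]
grip_width: 0.0004
grip_force: 0.0
```

```bash
python3 - <<'E'
from h import *
c=camera("scene"); im=c["pixels"][160:290,190:400]
cv2.imwrite("pics/s1.png",cv2.resize(im,None,fx=3.8,fy=3.8))
E
```

```text
(no output)
```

View pics/s1.png

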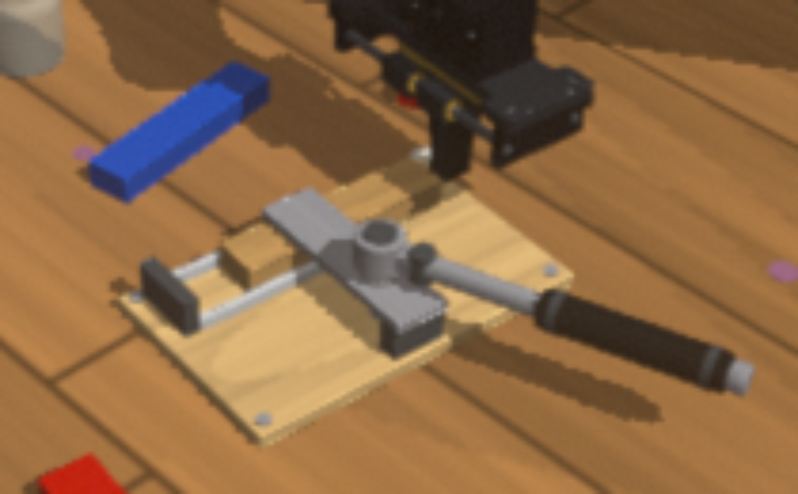

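The closed fingers are behind the bar's near end, at about (450,150) in the crop, and clear of the wrench. I'll push now.

>>> move_arm --commands '[[[0.15,0,0,0,0,0],[0.3,0,0,0,0,0],[0.45,0,0,0,0,0],[0.6,0,0,0,0,0],[0.75,0,0,0,0,0],[0.9,0,0,0,0,0],[1.05,0,0,0,0,0],[1.15,0,0,0,0,0],[1.15,0,0,0,0,0]]]'

```text
time: 3.5
position: [0.5251, -0.0869, 0.204]
tool_rot: [0.999, -0.054, 0.001, 0.0]
ft_force: [0.9, 0.5, -0.0]
grip_width: 0.0002
grip_force: 0.0
```

>>> move_arm --commands '[[[0.04,0,0,0,0,0],[0.08,0,0,0,0,0],[0.12,0,0,0,0,0],[0.12,0,0,0,0,0]]]'

```text
time: 4.0
position: [0.5294, -0.0873, 0.2039]
tool_rot: [0.999, -0.054, 0.0, 0.0]
ft_force: [0.2, 0.1, -0.5]
grip_width: 0.0004
grip_force: 0.1
```

>>> move_arm --commands '[[[0.03,0,0,0,0,0],[0.06,0,0,0,0,0],[0.06,0,0,0,0,0]]]'

```text
time: 4.38
position: [0.5319, -0.0875, 0.2039]
tool_rot: [0.999, -0.054, 0.0, 0.0]
ft_force: [-1.1, 0.9, 0.2]
grip_width: 0.0005
grip_force: 0.2
```

>>> move_arm --commands '[[[0.02,0,0,0,0,0],[0.04,0,0,0,0,0],[0.04,0,0,0,0,0]]]'

```text
time: 4.75
position: [0.5332, -0.0876, 0.2039]
tool_rot: [0.999, -0.054, -0.0, -0.0]
ft_force: [-1.1, -0.2, 1.2]
grip_width: 0.0004
grip_force: 0.6
```

```bash
python3 - <<'E'
from h import *
c=camera("top"); im=c["pixels"][140:265,185:335]
cv2.imwrite("pics/crop1.png",cv2.resize(im,None,fx=4.8,fy=4.8,interpolation=cv2.INTER_CUBIC))
E
```

```text
(no output)
```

View pics/crop1.png

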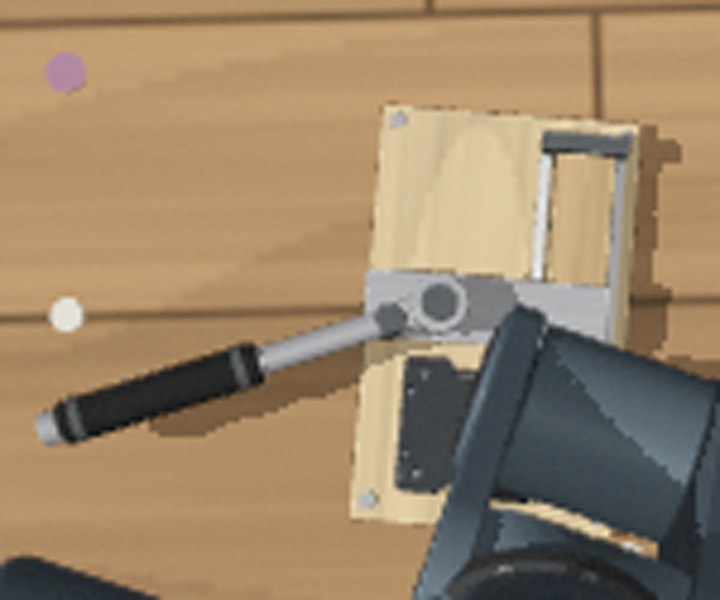

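>>> move_arm --commands '[[[0.02,0,0,0,0,0],[0.04,0,0,0,0,0],[0.04,0,0,0,0,0]]]'

```text
time: 5.18
position: [0.5338, -0.0877, 0.2039]
tool_rot: [0.999, -0.053, -0.002, -0.0]
ft_force: [-4.2, -0.2, 3.1]
grip_width: 0.0004
grip_force: 2.4
```

>>> move_arm --commands '[[[0.02,0,0,0,0,0],[0.04,0,0,0,0,0],[0.04,0,0,0,0,0]]]'

```text
time: 5.55
position: [0.5345, -0.0877, 0.2037]
tool_rot: [0.999, -0.053, -0.003, -0.001]
ft_force: [-6.6, -2.1, 4.6]
grip_width: 0.0003
grip_force: 3.5
```

The bar is home: it touches the stop in the image, and the fingers stalled at the expected place with about 7 N. I'll back off, lift, and measure the handle again.

>>> move_arm --commands '[[[-0.2,0,0,0,0,0],[-0.5,0,0,0,0,0],[-0.8,0,0,0,0,0],[-0.8,0,-1,0,0,0],[-0.8,0,-2.2,0,0,0],[-1.5,0,-3.5,0,0,0],[-1.5,-2,-3.5,0,0,-0.1],[-1.5,-3.5,-3.5,0,0,-0.3],[-1.5,-4,-3.5,0,0,-0.4],[-1.5,-4,-3.5,0,0,-0.4]]]'

```text
time: 6.8
position: [0.4931, 0.0796, 0.3439]
tool_rot: [0.989, 0.148, 0.0, -0.0]
ft_force: [-0.4, 0.3, -0.1]
grip_width: 0.0003
grip_force: 0.0
```

```bash
python3 - <<'E'
from h import *
o=get_obs(); print(o["position"],o["tool_rot"])
c=camera("top"); im=c["pixels"][120:265,160:340]
cv2.imwrite("pics/crop2.png",cv2.resize(im,None,fx=4,fy=4,interpolation=cv2.INTER_CUBIC))
E
```

```text
[0.49312042 0.07959635 0.34393664] [ 9.89009245e-01  1.47853499e-01  2.18841687e-04 -9.40446889e-05]
```

View pics/crop2.png

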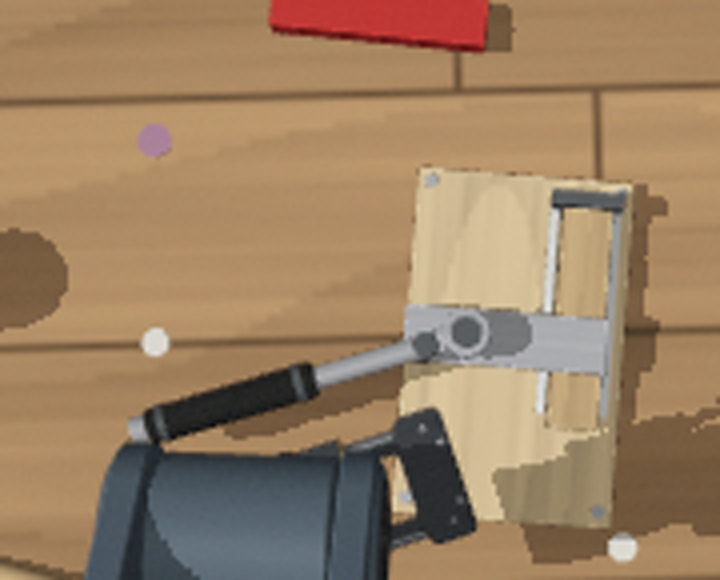

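The bar's far end is flush with the stop at (585,208). The handle's collars are at about (302,382) and (155,425), and the head is at (467,332).

```bash
python3 - <<'E'
from h import *
c=camera("top"); o=get_obs()
P=lambda u,v,z: ray(c,160+(u+.5)/4-.5,120+(v+.5)/4-.5,z)
a,b=P(302,382,.079),P(155,425,.079); h=np.array([.6118,-.0167])
phi=np.arctan2(*(b-a)[[1,0]]); ph2=np.arctan2(*((a+b)[:2]/2-h)[[1,0]]); print(np.degrees([phi,ph2]),P(467,332,.078))
phi=ph2
er=np.array([np.cos(phi),np.sin(phi)]);t=np.array([np.sin(phi),-np.cos(phi)])
T=h+.17*er-.040*t; q=o["tool_rot"]; yaw=2*np.arctan2(q[1],q[0]); d=T-o["position"][:2]
x=np.array([np.cos(yaw),np.sin(yaw)]);y=np.array([np.sin(yaw),-np.cos(yaw)])
print("target",T,"shift",x@d/.04,y@d/.04,"z",(o["position"][2]-.229)/.04,"turn",yaw-(phi-np.pi/2))
for d in (.03,.06,.09,.12): print(d,.5625*(1-np.cos(d))+4.25*np.sin(d),4.25*(1-np.cos(d))-.5625*np.sin(d))
E
```

```text
[104.76684613 105.27423919] [ 0.61161037 -0.01709096  0.078     ]
target [0.52842827 0.13675734] shift 1.265206387775622 -1.1660527010936275 z 2.870869910960324 turn 0.026292745794741168
0.03 0.12773398187680107 -0.014960112297100866
0.06 0.2558592238240872 -0.02608204836930539
0.09 0.38426042177230013 -0.033355799224856875
0.12 0.5128220233101075 -0.0367748189789487
```

>>> move_arm --commands '[[[0.6,-1.17,0,0,0,0.026],[1.2,-1.17,1,0,0,0.026],[1.2,-1.17,2,0,0,0.026],[1.2,-1.17,2.6,0,0,0.026],[1.2,-1.17,2.87,0,0,0.026],[1.2,-1.17,2.87,0,0,0.026]]]'

```text
time: 7.65
position: [0.5264, 0.1352, 0.2288]
tool_rot: [0.991, 0.132, -0.001, -0.0]
ft_force: [-0.4, 0.2, 0.1]
grip_width: 0.0007
grip_force: 0.0
```

>>> move_arm --commands '[[[0.1,0,0,0,0,0],[0.2,0,0,0,0,0],[0.3,0,0,0,0,0],[0.4,0,0,0,0,0],[0.5,0,0,0,0,0],[0.5,0,0,0,0,0]]]'

```text
time: 8.4
position: [0.546, 0.1416, 0.2292]
tool_rot: [0.991, 0.133, 0.0, 0.0]
ft_force: [0.4, 0.3, -0.8]
grip_width: 0.0007
grip_force: 0.0
```

>>> move_arm --commands '[[[0.128,-0.015,0,0,0,0.03],[0.256,-0.026,0,0,0,0.06],[0.384,-0.033,0,0,0,0.09],[0.513,-0.037,0,0,0,0.12],[0.513,-0.037,0,0,0,0.12]]]'

```text
time: 9.02
position: [0.5658, 0.1484, 0.2293]
tool_rot: [0.997, 0.073, 0.001, 0.0]
ft_force: [-0.3, -0.2, -0.9]
grip_width: 0.0006
grip_force: 0.0
```

>>> move_arm --commands '[[[0.085,-0.01,0,0,0,0.02],[0.17,-0.018,0,0,0,0.04],[0.256,-0.026,0,0,0,0.06],[0.256,-0.026,0,0,0,0.06]]]'

```text
time: 9.52
position: [0.5755, 0.1509, 0.2292]
tool_rot: [0.999, 0.043, 0.001, -0.0]
ft_force: [0.8, -0.4, -0.4]
grip_width: 0.0006
grip_force: 0.0
```

>>> move_arm --commands '[[[0.085,-0.01,0,0,0,0.02],[0.17,-0.018,0,0,0,0.04],[0.256,-0.026,0,0,0,0.06],[0.256,-0.026,0,0,0,0.06]]]'

```text
time: 10.02
position: [0.5849, 0.1528, 0.2289]
tool_rot: [1.0, 0.013, -0.001, 0.0]
ft_force: [-3.8, 0.4, 1.8]
grip_width: 0.0007
grip_force: 1.9
```

```bash
python3 - <<'E'
from h import *
o=get_obs(); print(o["position"],o["ft_force"])
c=camera("scene"); im=c["pixels"][160:290,190:400]
cv2.imwrite("pics/s2.png",cv2.resize(im,None,fx=3.8,fy=3.8))
E
```

```text
[0.58489824 0.15277439 0.22891153] [-3.80893875  0.3585625   1.82817879]
```

View pics/s2.png

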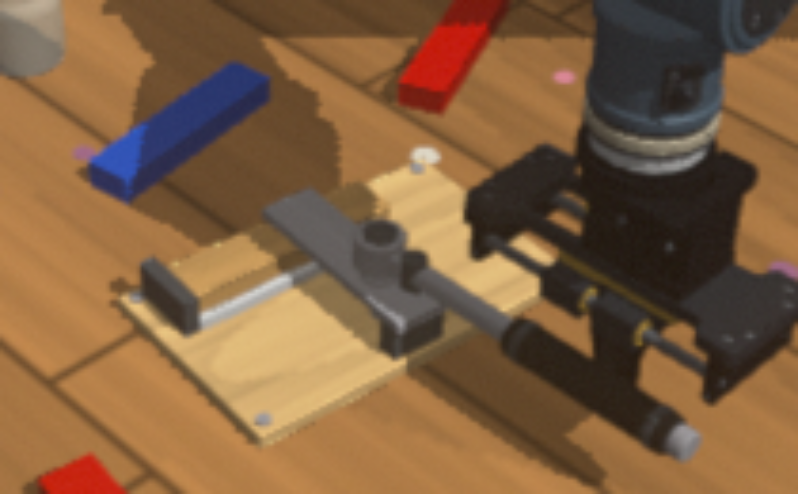

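The fingers are against the near side of the handle at about (615,370), and the force is about 4 N, so the bolt is running down. I'll continue in small arcs.

>>> move_arm --commands '[[[0.085,-0.01,0,0,0,0.02],[0.17,-0.018,0,0,0,0.04],[0.256,-0.026,0,0,0,0.06],[0.256,-0.026,0,0,0,0.06]]]'

```text
time: 10.58
position: [0.5959, 0.154, 0.2292]
tool_rot: [1.0, -0.017, 0.001, -0.0]
ft_force: [-0.8, -0.0, 0.3]
grip_width: 0.0007
grip_force: 0.7
```

>>> move_arm --commands '[[[0.085,-0.01,0,0,0,0.02],[0.17,-0.018,0,0,0,0.04],[0.17,-0.018,0,0,0,0.04]]]'

```text
time: 10.95
position: [0.6026, 0.1545, 0.2292]
tool_rot: [0.999, -0.037, 0.001, -0.0]
ft_force: [-3.2, -0.3, 0.2]
grip_width: 0.0004
grip_force: 1.2
```

>>> move_arm --commands '[[[0.085,-0.01,0,0,0,0.02],[0.17,-0.018,0,0,0,0.04],[0.17,-0.018,0,0,0,0.04]]]'

```text
time: 11.32
position: [0.6095, 0.1547, 0.2292]
tool_rot: [0.998, -0.057, 0.001, -0.0]
ft_force: [-3.7, -0.1, 0.3]
grip_width: 0.0005
grip_force: 1.9
```

>>> move_arm --commands '[[[0.085,-0.01,0,0,0,0.02],[0.17,-0.018,0,0,0,0.04],[0.256,-0.026,0,0,0,0.06],[0.256,-0.026,0,0,0,0.06]]]'

```text
time: 11.82
position: [0.6198, 0.1546, 0.2292]
tool_rot: [0.996, -0.087, 0.001, -0.0]
ft_force: [-2.0, -0.0, -0.3]
grip_width: 0.0002
grip_force: 0.9
```

>>> move_arm --commands '[[[0.085,-0.01,0,0,0,0.02],[0.17,-0.018,0,0,0,0.04],[0.256,-0.026,0,0,0,0.06],[0.256,-0.026,0,0,0,0.06]]]'

```text
time: 12.32
position: [0.6274, 0.1546, 0.2283]
tool_rot: [0.993, -0.117, -0.004, 0.0]
ft_force: [-9.9, 3.4, 1.1]
grip_width: 0.0008
grip_force: 4.8
```

The force has climbed to 10 N, so the bolt is tight. I'll take finer steps from here.

>>> move_arm --commands '[[[0.042,-0.005,0,0,0,0.01],[0.042,-0.005,0,0,0,0.01]]]'

```text
time: 12.58
position: [0.6285, 0.1546, 0.2281]
tool_rot: [0.993, -0.122, -0.005, 0.0]
ft_force: [-8.6, 2.5, 1.6]
grip_width: 0.0002
grip_force: 5.1
```

>>> move_arm --commands '[[[0.042,-0.005,0,0,0,0.01],[0.042,-0.005,0,0,0,0.01]]]'

```text
time: 12.82
position: [0.6296, 0.1546, 0.228]
tool_rot: [0.992, -0.126, -0.006, 0.0]
ft_force: [-9.1, 3.9, 3.1]
grip_width: 0.0003
grip_force: 5.1
```

>>> move_arm --commands '[[[0.042,-0.005,0,0,0,0.01],[0.042,-0.005,0,0,0,0.01]]]'

```text
time: 13.08
position: [0.6307, 0.1545, 0.2278]
tool_rot: [0.991, -0.131, -0.007, 0.0]
ft_force: [-13.7, 4.0, 3.4]
grip_width: 0.0005
grip_force: 7.0
```

>>> move_arm --commands '[[[0.042,-0.005,0,0,0,0.01],[0.042,-0.005,0,0,0,0.01]]]'

```text
time: 13.32
position: [0.6327, 0.1543, 0.2279]
tool_rot: [0.991, -0.136, -0.006, 0.0]
ft_force: [-11.9, 5.3, 4.0]
grip_width: 0.0008
grip_force: 6.2
```

>>> move_arm --commands '[[[0.042,-0.005,0,0,0,0.01],[0.042,-0.005,0,0,0,0.01]]]'

```text
time: 13.58
position: [0.6351, 0.1537, 0.2281]
tool_rot: [0.99, -0.141, -0.005, 0.0]
ft_force: [-5.8, 5.0, 1.1]
grip_width: 0.0002
grip_force: 2.5
```

The joint is giving, with the force falling to about 7 N. I'll go a little further to make the give clear.

>>> move_arm --commands '[[[0.042,-0.005,0,0,0,0.01],[0.085,-0.01,0,0,0,0.02],[0.085,-0.01,0,0,0,0.02]]]'

```text
time: 13.95
position: [0.641, 0.1528, 0.2294]
tool_rot: [0.988, -0.152, -0.001, -0.001]
ft_force: [-10.5, 9.0, 11.0]
grip_width: 0.0005
grip_force: 8.9
```

```bash
python3 - <<'E'
from h import *
o=get_obs(); print(o["position"],o["ft_force"],o["moment"],o["q"])
a=camera("scene")["pixels"][160:290,200:400]
b=camera("top")["pixels"][130:260,185:345]
cv2.imwrite("pics/s3.png",np.vstack([cv2.resize(a[:,:],(460,299)),cv2.resize(b,(460,300*1))]) if 0 else np.hstack([cv2.resize(a,(400,260)),cv2.resize(b,(400,260*400//400))]).repeat(1,0))
cv2.imwrite("pics/s3.png",np.vstack([cv2.resize(a,None,fx=2.3,fy=2.3)[:,:460],cv2.resize(b,(460,299))]))
E
```

```text
[0.64095694 0.15277404 0.22935281] [-10.54102506   9.00050558  10.9502402 ] [ 1.62536568  2.27344258 -0.10345709] [6.44729599e-02 7.89728467e-01 1.46339347e+00 1.67978868e-03
 8.89747607e-01 1.93851322e+00]
```

View pics/s3.png

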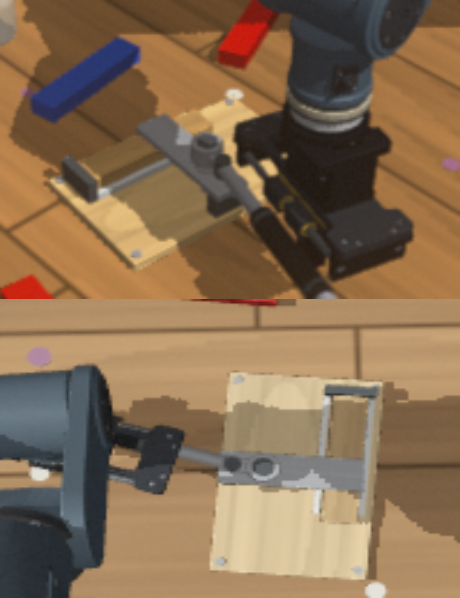

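In the top view the handle is visibly bent from the head-joint line, which runs from (264,468) through (232,464) to (183,450), by roughly 0.15 rad. The force peaked at about 14 N, dropped, and is now climbing again. The joint has given, so I'm stopping here and backing off.

>>> move_arm --commands '[[[-0.1,0,0,0,0,0],[-0.25,0,0,0,0,0],[-0.4,0,0,0,0,0],[-0.55,0,0,0,0,0],[-0.7,0,0,0,0,0],[-0.9,0,0,0,0,0],[-1.2,0,0,0,0,0],[-1.5,0,0,0,0,0],[-1.5,0,0,0,0,0]]]'

```text
time: 15.18
position: [0.5827, 0.1706, 0.2291]
tool_rot: [0.989, -0.151, -0.001, 0.0]
ft_force: [0.6, 0.9, -1.0]
grip_width: -0.0
grip_force: 0.0
```

>>> move_arm --commands '[[[0,0,-1,0,0,0],[0,0,-2.5,0,0,0],[-0.5,0,-3.5,0,0,0],[-2,-1,-3.5,0,0,0],[-3,-2,-3.5,0,0,0],[-3,-3,-3.5,0,0,0],[-3,-3,-3.5,0,0,0]]]'

```text
time: 16.05
position: [0.5054, 0.3232, 0.3697]
tool_rot: [0.989, -0.149, 0.001, -0.001]
ft_force: [-0.3, -0.5, 0.1]
grip_width: 0.0002
grip_force: 0.0
```

```bash
python3 - <<'E'
from h import *
o=get_obs(); print(o["time"],o["position"],o["ft_force"])
im=camera("top")["pixels"][130:260,175:345]
cv2.imwrite("pics/s4.png",cv2.resize(im,None,fx=4.6,fy=4.6,interpolation=cv2.INTER_CUBIC))
E
```

```text
16.05 [0.50544999 0.32318518 0.36968386] [-0.25462847 -0.53723074  0.07131825]
```

View pics/s4.png

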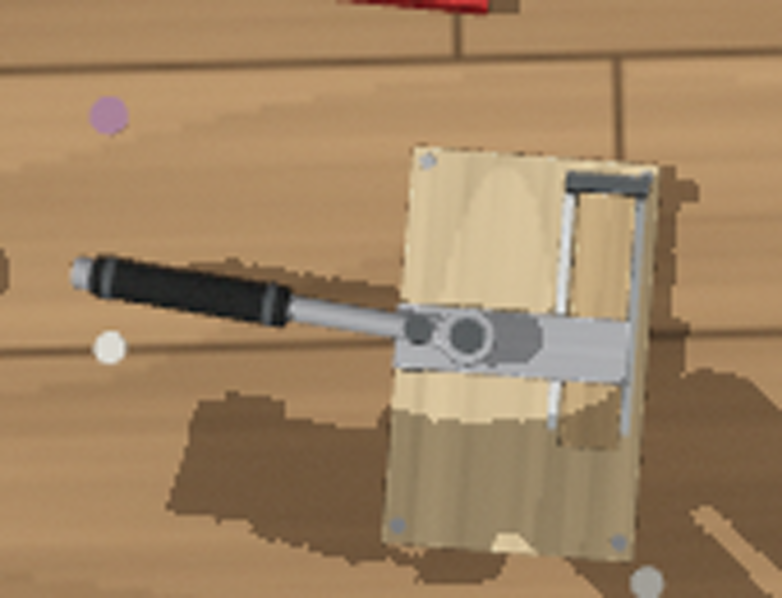

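The handle is straight again: the collars at (105,278) and (277,306), the joint at (418,329) and the head at (470,337) lie on one line. The bar is flush with the stop at (605,193), and the robot is touching nothing.

```bash
python3 -c "
from rig import *
print(hand_in())"
```

```text
the job is handed in; nothing more can be done
None
```

I slid the bar home against the end stop, turned the wrench clockwise until the joint gave (about 14 N peak), and let the handle spring straight before backing clear. I handed the job in at about 16 s; the handle swung about 4° clockwise during the bar push, before I turned it, and I did not re-measure the tin, jar and brush.

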